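# Seat a taper-shank chuck in its sleeve and stow the pair

## Task

Put the red-banded drill chuck, taper first, into the sleeve standing in the blue stand, and push or tap it straight down with about 20 N (never more than 30 N) so that the taper jams. Then lift the pair out by the chuck alone, set it down upright in the orange round pocket of the yellow case without dropping it, let go, and leave everything else as it is.

Things in the scene. Friction and masses are not known exactly. Their poses are not given: they have to be found in the camera images.
- red_chuck_grip (a point): Centre of the body of the drill chuck with red band and red top: upright dark steel cylinder, 40 mm in diameter, 52 mm high, 0.32 kg, to grip from above. Flat top 26 mm above this point, shoulder 26 mm below. z points up the axis. Starts shank down in one of the tool block's holes, shoulder resting on the block; lifts straight out.
- red_chuck_tip (a point): Small end of the red chuck's bright round taper shank, on its axis, 78 mm below the grip centre. The shank is 52 mm long, 23.6 mm in diameter at the shoulder and 14.6 mm near this end, whose rim is bevelled.
- sleeve_mouth (a point): Centre of the open top of the loose adapter sleeve, an aluminium tube with a brass ring near its top: 46 mm outside, 70 mm high, bore 31 mm, about 0.45 kg; z points up its axis. Four dark steel flanks in the bore form a taper seat fitting the shank, 18.5 mm wide at its top; its depth in the bore differs by up to 16 mm from start to start.
- sleeve_foot (a point): Centre of the sleeve's flat foot, 70 mm below its mouth. Fit: the shank first bites with the chuck's shoulder 10 to 28 mm above the mouth; 20 N then drives it 1 to 6 mm deeper, and the shoulder never reaches the sleeve. Under 15 N on the taper (chuck's weight included) the jam is not sure; over 30 N spoils it. Once jammed, friction carries the sleeve.
- stand_floor (a point): Centre of the floor of the blue steel stand's cup, 12 mm above the table, on which the sleeve stands at the start. The cup's inner diameter is 50 mm, its rim 24 mm above this point. Fixed; base 100 x 100 mm.
- pocket_floor (a point): Centre of the floor of the orange round pocket in the open yellow case, 8 mm above the table; the pocket's inner diameter is 56 mm, its rim 22 mm above this point. The case (150 x 150 mm, walls 34 mm high) is fixed.
- blue_chuck_grip (a point): The same point of a like chuck with a blue band, in another hole of the block; leave it there.
- yellow_chuck_grip (a point): The same point of a like chuck with a yellow band, in another hole of the block; leave it there.
- tool_block: Wooden block, 80 x 262 mm, 60 mm high, with three holes 85 mm apart in a row along its y axis; origin at the centre of its underside. Fixed.
- blue_tin: Blue tin, 80 mm in diameter, 85 mm high, origin under its centre; bystander.
- bearing: Sealed steel ball bearing lying flat, 80 mm in diameter, 18 mm high, origin under its centre; bystander.
- oil_bottle: Black oil bottle, 64 mm in diameter, 190 mm high, origin under its centre; bystander.
- hammer: Hammer lying flat at the right of the table, about 250 mm long, origin under its middle; bystander.
- wrench: Steel wrench lying flat beyond the tool block, about 210 mm long, origin under its middle; bystander.

How it is judged:
On the way, in this order (a step that is already met when the one before it is completed fails the run):
1. the red chuck's taper is pushed into the sleeve, which stands in the stand, with 15 N or more (20 N on the stand with the sleeve's own 4.4 N) (contact force between sleeve and stand above 19.5 N and horizontal distance between red_chuck_grip and sleeve_mouth below 0.006 m and angle between red_chuck_grip's own z axis and vertical below 0.1 rad and z of red_chuck_grip in the frame of sleeve_mouth below 0.056 m and horizontal distance between sleeve_mouth and stand_floor below 0.006 m), for 0.04 s.
2. the sleeve hangs on the taper, lifted by the chuck alone, its foot at least 30 mm above the stand's floor (z of sleeve_mouth in the frame of stand_floor above 0.1 m and z of red_chuck_grip in the frame of sleeve_mouth below 0.056 m and contact force between the fingers and sleeve below 0.5 N), for 0.3 s.
At the end, for the whole second after the job is handed in: The sleeve stands upright (within 0.08 rad) on the floor of the yellow case's round pocket (axis within 10 mm of the pocket's, foot within 4 mm of its floor), the red chuck still jammed in it (shoulder less than 30 mm above the mouth, axes within 8 mm), at rest and let go (horizontal distance between sleeve_mouth and pocket_floor below 0.01 m and z of sleeve_mouth in the frame of pocket_floor below 0.074 m and angle between sleeve_mouth's own z axis and vertical below 0.08 rad and z of red_chuck_grip in the frame of sleeve_mouth below 0.056 m and horizontal distance between red_chuck_grip and sleeve_mouth below 0.008 m and linear speed of sleeve below 0.02 m/s and contact force between the fingers and anything else below 0.1 N); the robot touches nothing.
It fails at once if the taper is loaded with more than 30 N (35 N on the stand with the sleeve's own weight) (contact force between sleeve and stand above 35 N).
It fails at once if the pair is dropped (falls faster than 0.45 m/s with nothing holding it) (linear speed of sleeve above 0.45 m/s and contact force between the fingers and red_chuck below 0.1 N).
It fails at once if another chuck is moved by more than 20 mm (distance of any of blue_chuck_grip, yellow_chuck_grip from where it was at the start of the episode above 0.02 m).
It fails at once if a bystander is moved by more than 30 mm (distance of any of blue_tin, bearing, oil_bottle, hammer, wrench from where it was at the start of the episode above 0.03 m).
It also fails if it takes over 70 s, if anything falls off the work surface, if the arm or the gripper's body presses on something with over 40 N, if the wrist force passes 120 N, or if a joint passes its speed limit or range.

## Robot

A 7-joint arm with a two-finger parallel gripper is mounted at the origin on the work surface. World frame = base frame: x ahead of the robot, y to its left, z up, the work surface at z = 0. Lengths are in m, angles in rad, forces in N, time in s.
With the tool pointing down it reaches from about 0.425 to 0.975 m from the base axis. Payload 16.7 kg.
Tool frame: the origin (TCP) lies between the finger pads; the fingertips stand 8 mm ahead of it and the grasp point (between the pads) lies 11 mm behind it (manip.tip_reach is the z of the fingertips in the tool frame, in m); z points along the fingers, x is the direction in which the jaws open and shut, and the axes are right-handed (so a half turn about z gives the same grasp; the last joint's range is limited). The gripper opens to 85 mm and grips with 20 to 120 N. Pads are 22 mm wide; open, the fingers measure 114 mm over their backs; the gripper's body (76 mm by 85 mm) begins 54 mm behind the grasp point. The pads swing forward as they close: fully open they stand 13 mm farther back than shut.
Start: joints at [-0.149, 0.426, 0.074, 1.606, -0.034, 1.111, -0.067], TCP at [0.675, -0, 0.239] pointing down, gripper open.
Joint ranges: [-2.85, 2.85], [-0.5, 2.14], [-1.23, 1.37], [0.21, 2.46], [-1.02, 4.16], [0.16, 2.05], [-2.73, 2.73]. Speed limits (rad/s): [1.89, 1.89, 2.39, 2.39, 3.01, 3.01, 3.01].

## Interface

Orientations are given as a unit quaternion [w, x, y, z].
In Python, from bench import manip, imaging gives the robot as it stands.
- The arm moves only by the tool arm_command, never from a script. Its argument "motion" is a list of rows, each an object with "translation": the shift along the tool's x, y, z in mm, a list of three; "angular": the turn, a rotation vector about the tool's x, y, z in degrees, a list of three. A call has 1 to 5 rows; each row is the pose to reach, as a shift and turn from the pose commanded when the call began, along the tool's axes at that moment; what a row does not reach only later rows make up. A row lasts 1/12 s, in which the tool goes at most 41.7 mm and 7.16 degrees, less where a joint would pass 70% of its speed; a pose out of reach is approached as far as the arm can. A call with a gripper value outside its range is refused whole. "gripper" is the finger opening in mm, from 0 to 85.4, set as the call begins (left out, the last holds). The fingers move at their own pace and stop on an object; "squeeze" is the grip in N (left out, the last holds). Time passes only in rows, so rows that repeat a pose let the fingers close. It gives the time, the measured TCP pose, the force and the opening at its end, in the units of the state.
- manip.get_state(): the state, without advancing time (a new reading comes with each control period).
- imaging.camera(name): name is "scene" or "side" or "wrist"; returns the picture (420x560x3 uint8, blue, green, red); there is no depth.
- imaging.camera_info(name): a dict with "K" (3x3 intrinsics, pixels), "T" (4x4, takes a point from camera to world coordinates). Camera axes: x right, y up, looking along -z (the intrinsics and any distortion apply to the point x, -y, -z); pixel columns grow to the right and rows downward; lengths in m; the calibration is good to about 2 mm. The wrist camera is an equidistant fisheye: a pixel r from the principal point sees the ray r / f radians off the axis. A picture is of the moment at which its call begins: read the wrist's pose just before it. camera_info takes no time and is no camera call; for the wrist camera it gives the pose at the moment of the call.
- manip.close_job(): hands the job in, once; it reports no verdict.
The state is a dict: "time_s": time; "q": joint angles; "qvel": joint speeds; "joint_efforts": joint torques, N m; "tool_pos": TCP position; "ee_rot": TCP orientation; "force": force on the tool from outside, world axes, zero at the start; "ft_torque": the same for the moment, N m; "gripper_width": finger opening in m.
Only numpy, scipy, OpenCV 4.12 (cv2) and the standard library are available. Lean on these libraries where they do the work, as an engineer would, in place of code of your own. Each camera call takes 0.05 s, during which the arm holds its last target. There are 200 camera calls.

## Working session

There is one attempt and no reset: what is moved stays moved. The work goes in short steps, Python scripts to look and compute and a tool call to move; the robot and the scene stay as the last step left them, time stands still between calls to the robot, and variables do not carry over. Pictures are saved under pics/ and viewed, about 8 in all and at most 12, crops included, and the job is handed in when it is done.

Besides the shell and the picture viewer there is one more tool, called after ">>>" by a JSON object that holds its "fn" and its "kwargs", one argument or row to a line. arm_command: Moves the arm, as the interface text tells. Its arguments: {"type":"object","properties":{"motion":{"type":"array"},"gripper":{"type":"number"},"squeeze":{"type":"number"}},"required":["motion"]}

```bash
mkdir -p pics; ls; python3 - <<'E'
from bench import manip, imaging
import cv2, numpy as np
s=manip.get_state();print(s['time_s'],s['tool_pos'],s['ee_rot'],s['force'],s['gripper_width'])
for n in ['scene','side','wrist']:
    i=imaging.camera_info(n);print(n,np.round(i['K'],1).tolist(),np.round(i['T'],4).tolist(),[k for k in i])
    cv2.imwrite(f'pics/{n}0.png',imaging.camera(n))
E
```

```text
pics
0.0 [ 6.74602760e-01 -7.63719629e-06  2.38591674e-01] [ 4.45055843e-05  9.99999789e-01  1.36737226e-05 -6.48442123e-04] [ 0.29047242 -0.07142627  0.01144675] 0.08528428158091876
scene [[509.7, 0.0, 281.9], [0.0, 509.7, 217.7], [0.0, 0.0, 1.0]] [[-0.1874, -0.8277, 0.529, 1.4594], [0.9823, -0.1568, 0.1026, 0.2025], [-0.002, 0.5389, 0.8424, 1.506], [0.0, 0.0, 0.0, 1.0]] ['K', 'T']
side [[412.0, 0.0, 276.7], [0.0, 412.0, 214.8], [0.0, 0.0, 1.0]] [[-0.8209, 0.3422, -0.4572, -0.0233], [-0.5711, -0.4928, 0.6565, 0.8478], [-0.0006, 0.8, 0.6, 0.8214], [0.0, 0.0, 0.0, 1.0]] ['K', 'T']
wrist [[325.2, 0.0, 276.5], [0.0, 325.2, 208.4], [0.0, 0.0, 1.0]] [[1.0, -0.001, 0.001, 0.6743], [0.0007, 0.9599, 0.2804, 0.0698], [-0.0012, -0.2804, 0.9599, 0.3746], [0.0, 0.0, 0.0, 1.0]] ['K', 'T']
```

View pics/scene0.png

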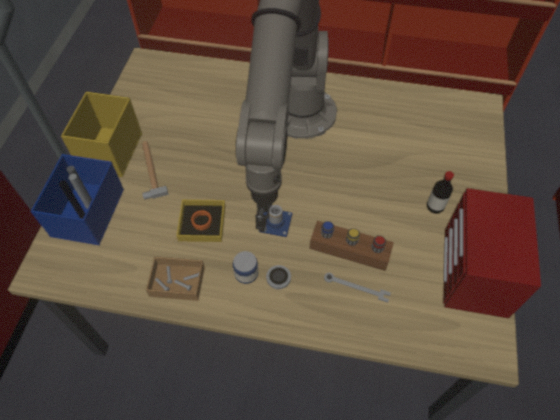

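View pics/side0.png

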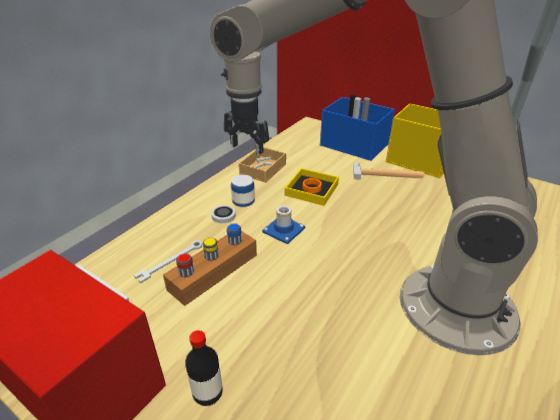

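The scene view shows the red chuck's top at (379,242), the sleeve at (275,212) and the orange pocket at (201,221). In the side view they are at (184,260), (284,213) and (312,186).

```bash
cat > h.py <<'E'
import numpy as np, cv2
def ray(info,uv,fish=False):
    K,T=info['K'],np.array(info['T']); x=(uv[0]-K[0][2])/K[0][0]; y=(uv[1]-K[1][2])/K[1][1]
    if fish:
        r=np.hypot(x,y); s=np.sinc(r/np.pi); d=np.array([x*s,-y*s,-np.cos(r)])
    else: d=np.array([x,-y,-1.])
    d=T[:3,:3]@d; return T[:3,3],d/np.linalg.norm(d)
def plane(info,uv,z,fish=False):
    o,d=ray(info,uv,fish); return o+d*(z-o[2])/d[2]
def cross(r1,r2):
    (o1,d1),(o2,d2)=r1,r2; A=np.c_[d1,-d2]; t=np.linalg.lstsq(A,o2-o1,rcond=None)[0]
    p,q=o1+d1*t[0],o2+d2*t[1]; return (p+q)/2,np.linalg.norm(p-q)
def hsv(img,lo,hi):
    h=cv2.cvtColor(img,cv2.COLOR_BGR2HSV); lo=np.array(lo);hi=np.array(hi)
    if lo[0]>hi[0]: return cv2.inRange(h,np.array([lo[0],lo[1],lo[2]]),np.array([179,hi[1],hi[2]]))|cv2.inRange(h,np.array([0,lo[1],lo[2]]),hi)
    return cv2.inRange(h,lo,hi)
E
python3 - <<'E'
from h import *
from bench import imaging
I={n:imaging.camera_info(n) for n in ['scene','side']}
im={n:cv2.imread(f'pics/{n}0.png') for n in I}
def blob(n,box,lo,hi):
    x0,y0,x1,y1=box; m=hsv(im[n][y0:y1,x0:x1],lo,hi); ys,xs=np.nonzero(m)
    return (xs.mean()+x0,ys.mean()+y0),len(xs),(xs.min()+x0,xs.max()+x0,ys.min()+y0,ys.max()+y0)
R=([170,120,60],[8,255,255]);O=([4,140,100],[16,255,255])
for name,bs,bd,c,z in [('red',(365,228,395,260),(170,245,200,280),R,.108),('pocket',(185,205,218,238),(298,172,328,198),O,.025)]:
    a=blob('scene',bs,*c);b=blob('side',bd,*c);print(name,a,b)
    print(plane(I['scene'],a[0],z),plane(I['side'],b[0],z),cross(ray(I['scene'],a[0]),ray(I['side'],b[0])))
for uv,n,z in [((275.5,211),'scene',.082),((284,209.5),'side',.082),((327,228),'scene',.112),((353,235),'scene',.112)]: print(uv,plane(I[n],uv,z))
a=cv2.resize(im['scene'][190:270,180:400],None,fx=3.6,fy=3.6,interpolation=2);b=cv2.resize(im['side'][165:305,150:345],None,fx=4,fy=4,interpolation=2)[:,:780]
a=cv2.copyMakeBorder(a,0,0,0,max(0,b.shape[1]-a.shape[1]),0)[:,:b.shape[1]]
c=np.vstack([a,b]);c=cv2.resize(c,None,fx=.7,fy=.7);cv2.imwrite('pics/c1.png',c);print(c.shape)
cv2.imwrite('pics/w0.png',im['scene'][:1])
E
```

```text
red ((np.float64(378.9605263157895), np.float64(240.75)), 76, (np.int64(373), np.int64(384), np.int64(236), np.int64(247))) ((np.float64(184.06015037593986), np.float64(260.42105263157896)), 133, (np.int64(177), np.int64(192), np.int64(254), np.int64(267)))
[0.60933675 0.35012444 0.108     ] [0.60258028 0.35699182 0.108     ] (array([0.60688149, 0.3518854 , 0.10262083]), np.float64(0.002820381245665239))
pocket ((np.float64(200.66666666666666), np.float64(219.29090909090908)), 165, (np.int64(191), np.int64(210), np.int64(210), np.int64(229))) ((np.float64(311.56277056277054), np.float64(185.12554112554113)), 231, (np.int64(302), np.int64(321), np.int64(178), np.int64(193)))
[ 0.58777726 -0.25153743  0.025     ] [ 0.58227346 -0.23938509  0.025     ] (array([ 0.5864583 , -0.25117518,  0.01902765]), np.float64(0.005273078734508635))
(275.5, 211) [0.54297066 0.00305278 0.082     ]
(284, 209.5) [0.53732807 0.00384364 0.082     ]
(327, 228) [0.59555486 0.1820801  0.112     ]
(353, 235) [0.60601477 0.26688136 0.112     ]
(594, 546, 3)
```

View pics/wrist0.png

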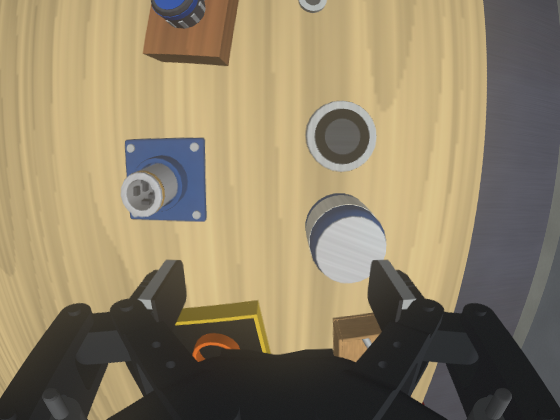

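The wrist view shows the sleeve mouth at (145,192), the pocket at (216,345) and the blue chuck at (180,8). Next I'll go above the red chuck.

>>> {"fn": "arm_command", "kwargs": {
  "motion": [
    {"translation":[-15,-41,0],"angular":[0,0,0]},
    {"translation":[-30,-82,0],"angular":[0,0,0]},
    {"translation":[-45,-123,0],"angular":[0,0,0]},
    {"translation":[-60,-163,0],"angular":[0,0,0]},
    {"translation":[-66,-203,0],"angular":[0,0,0]}
  ],
  "gripper": 85
}}

```text
time_s: 0.57
tool_pos: [0.6083, 0.1987, 0.2394]
ee_rot: [0.0, 1.0, -0.0, -0.0]
force: [1.2, -0.0, -0.3]
gripper_width: 0.0852
```

>>> {"fn": "arm_command", "kwargs": {
  "motion": [
    {"translation":[0,-40,0],"angular":[0,0,0]},
    {"translation":[0,-80,0],"angular":[0,0,0]},
    {"translation":[0,-120,0],"angular":[0,0,0]},
    {"translation":[0,-147,0],"angular":[0,0,0]},
    {"translation":[0,-147,0],"angular":[0,0,0]}
  ]
}}

```text
time_s: 0.98
tool_pos: [0.6075, 0.352, 0.2384]
ee_rot: [-0.001, 1.0, 0.004, -0.001]
force: [-1.2, -0.1, -0.7]
gripper_width: 0.0852
```

```bash
python3 - <<'E'
from h import *
from bench import imaging,manip
s=manip.get_state();i=imaging.camera_info('wrist');w=imaging.camera('wrist');cv2.imwrite('pics/w1.png',w)
print(s['time_s'],s['tool_pos'],s['ee_rot'],s['force'])
m=hsv(w,[170,120,50],[8,255,255]);n,l,st,c=cv2.connectedComponentsWithStats(m)
for k in range(1,n):
    if st[k,4]>150: print(st[k],c[k],plane(i,c[k],.112,True))
E
```

```text
0.9833 [0.60753641 0.35198201 0.23840346] [-1.26364311e-03  9.99991850e-01  3.72329533e-03 -9.16784475e-04] [-1.24853516 -0.07798716 -0.7282261 ]
[ 261  188   37   35 1006] [278.97316103 205.12326044] [0.6088532  0.34836675 0.112     ]
```

View pics/w1.png

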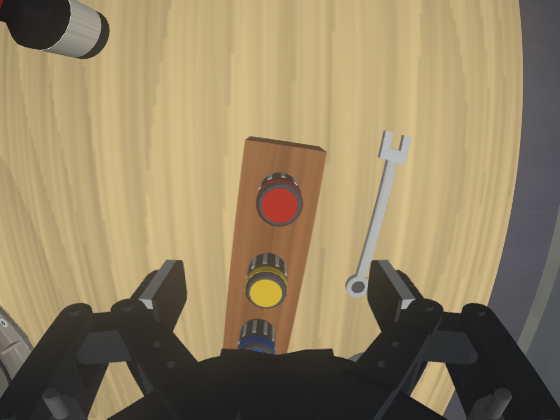

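The red top's centre is at (279,205), with the yellow and blue chucks below it and clear of the jaws' opening direction. I'll descend and grip.

>>> {"fn": "arm_command", "kwargs": {
  "motion": [
    {"translation":[1.5,3.5,35],"angular":[0,0,0]},
    {"translation":[1.5,3.5,75],"angular":[0,0,0]},
    {"translation":[1.5,3.5,110],"angular":[0,0,0]},
    {"translation":[1.5,3.5,140],"angular":[0,0,0]},
    {"translation":[1.5,3.5,164],"angular":[0,0,0]}
  ]
}}

```text
time_s: 1.45
tool_pos: [0.6109, 0.3389, 0.0726]
ee_rot: [0.001, 1.0, -0.001, -0.001]
force: [0.5, 0.5, 0.3]
gripper_width: 0.0853
```

>>> {"fn": "arm_command", "kwargs": {
  "motion": [
    {"translation":[0,0,0],"angular":[0,0,0]},
    {"translation":[0,0,0],"angular":[0,0,0]},
    {"translation":[0,0,0],"angular":[0,0,0]}
  ]
}}

```text
time_s: 1.7
tool_pos: [0.6125, 0.3407, 0.077]
ee_rot: [-0.0, 1.0, -0.0, 0.001]
force: [0.4, -0.1, 1.0]
gripper_width: 0.0849
```

>>> {"fn": "arm_command", "kwargs": {
  "motion": [
    {"translation":[0,0,0],"angular":[0,0,0]},
    {"translation":[0,0,0],"angular":[0,0,0]},
    {"translation":[0,0,0],"angular":[0,0,0]},
    {"translation":[0,0,0],"angular":[0,0,0]},
    {"translation":[0,0,0],"angular":[0,0,0]}
  ],
  "gripper": 30,
  "squeeze": 80
}}

```text
time_s: 2.12
tool_pos: [0.6117, 0.3411, 0.0766]
ee_rot: [-0.0, 1.0, -0.0, 0.0]
force: [-4.6, -1.9, 11.1]
gripper_width: 0.0384
```

>>> {"fn": "arm_command", "kwargs": {
  "motion": [
    {"translation":[0,0,0],"angular":[0,0,0]},
    {"translation":[0,0,0],"angular":[0,0,0]},
    {"translation":[0,0,0],"angular":[0,0,0]},
    {"translation":[0,0,0],"angular":[0,0,0]},
    {"translation":[0,0,0],"angular":[0,0,0]}
  ]
}}

```text
time_s: 2.53
tool_pos: [0.6117, 0.3411, 0.0766]
ee_rot: [-0.0, 1.0, -0.0, 0.0]
force: [-3.6, -1.3, 11.3]
gripper_width: 0.0382
```

```bash
python3 - <<'E'
from h import *
from bench import imaging,manip
s=manip.get_state();i=imaging.camera_info('wrist');w=imaging.camera('wrist');cv2.imwrite('pics/w2.png',w)
print(s['time_s'],s['tool_pos'],s['ee_rot'],s['force'])
m=hsv(w,[170,120,50],[8,255,255]);n,l,st,c=cv2.connectedComponentsWithStats(m)
for k in range(1,n):
    if st[k,4]>150: print(st[k],c[k],plane(i,c[k],.112,True))
E
```

```text
2.5333 [0.61172353 0.34114069 0.07660951] [-3.08963213e-04  9.99999878e-01 -1.21779275e-05  3.85248568e-04] [-3.63891128 -1.26666329 11.30968191]
[ 223  230  108   54 1090] [276.71192661 244.08256881] [0.61125665 0.36913178 0.112     ]
[ 234  261   85   72 4767] [276.35745752 296.27984057] [0.61114818 0.34866608 0.112     ]
```

View pics/w2.png

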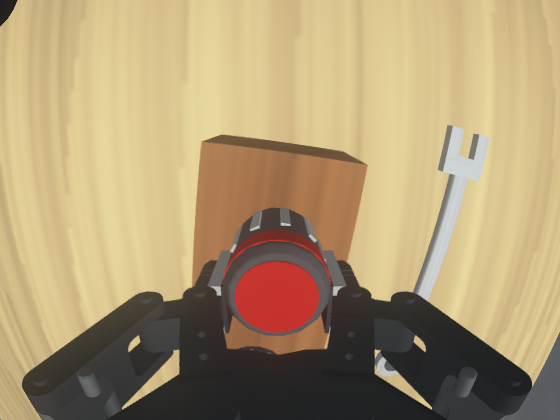

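The red top fills about (276,297). The chuck sits about 7 mm towards +y of the pads, so I'll open, shift and grip again.

>>> {"fn": "arm_command", "kwargs": {
  "motion": [
    {"translation":[0,0,0],"angular":[0,0,0]},
    {"translation":[0,0,0],"angular":[0,0,0]},
    {"translation":[0,0,0],"angular":[0,0,0]},
    {"translation":[0,-7.5,0],"angular":[0,0,0]},
    {"translation":[0,-7.5,0],"angular":[0,0,0]}
  ],
  "gripper": 60
}}

```text
time_s: 3.0
tool_pos: [0.6112, 0.3501, 0.0753]
ee_rot: [-0.0, 1.0, 0.0, -0.0]
force: [-1.2, 0.5, 0.3]
gripper_width: 0.0605
```

>>> {"fn": "arm_command", "kwargs": {
  "motion": [
    {"translation":[0,0,0],"angular":[0,0,0]},
    {"translation":[0,0,0],"angular":[0,0,0]},
    {"translation":[0,0,0],"angular":[0,0,0]}
  ]
}}

```text
time_s: 3.25
tool_pos: [0.6115, 0.3483, 0.0752]
ee_rot: [0.0, 1.0, -0.0, -0.0]
force: [0.5, -0.5, 0.5]
gripper_width: 0.0603
```

>>> {"fn": "arm_command", "kwargs": {
  "motion": [
    {"translation":[0,0,0],"angular":[0,0,0]},
    {"translation":[0,0,0],"angular":[0,0,0]},
    {"translation":[0,0,0],"angular":[0,0,0]},
    {"translation":[0,0,0],"angular":[0,0,0]},
    {"translation":[0,0,0],"angular":[0,0,0]}
  ],
  "gripper": 30,
  "squeeze": 80
}}

```text
time_s: 3.67
tool_pos: [0.6117, 0.3483, 0.0756]
ee_rot: [-0.0, 1.0, -0.0, 0.0]
force: [-0.3, -1.2, 5.3]
gripper_width: 0.0386
```

```bash
python3 - <<'E'
from h import *
from bench import imaging,manip
s=manip.get_state();i=imaging.camera_info('wrist');w=imaging.camera('wrist');cv2.imwrite('pics/w3.png',w)
print(s['time_s'],s['tool_pos'],s['ee_rot'],s['force'],s['gripper_width'])
m=hsv(w,[170,120,50],[8,255,255]);n,l,st,c=cv2.connectedComponentsWithStats(m)
for k in range(1,n):
    if st[k,4]>150: print(st[k],c[k],plane(i,c[k],.112,True))
E
```

```text
3.6667 [0.61167975 0.34833365 0.07558105] [-7.12554757e-05  9.99999980e-01 -1.19648483e-04  1.44113892e-04] [-0.31172316 -1.17251979  5.33205703] 0.03858230266043296
[ 225  248  104   47 1222] [276.80032733 262.77332242] [0.61127579 0.36988118 0.112     ]
[ 235  281   83   67 4383] [276.33789642 314.12434406] [0.61112394 0.3486697  0.112     ]
```

The chuck is centred in the pads now. I'll lift it and fly to a viewing pose short of the sleeve.

>>> {"fn": "arm_command", "kwargs": {
  "motion": [
    {"translation":[0,0,-25],"angular":[0,0,0]},
    {"translation":[0,0,-60],"angular":[0,0,0]},
    {"translation":[0,0,-100],"angular":[0,0,0]},
    {"translation":[0,0,-135],"angular":[0,0,0]},
    {"translation":[0,0,-150],"angular":[0,0,0]}
  ]
}}

```text
time_s: 4.13
tool_pos: [0.6126, 0.3491, 0.2303]
ee_rot: [-0.001, 1.0, -0.0, 0.002]
force: [0.3, -0.7, -2.7]
gripper_width: 0.0384
```

>>> {"fn": "arm_command", "kwargs": {
  "motion": [
    {"translation":[-5,25,0],"angular":[0,0,0]},
    {"translation":[-12,60,0],"angular":[0,0,0]},
    {"translation":[-20,100,0],"angular":[0,0,0]},
    {"translation":[-28,140,0],"angular":[0,0,0]},
    {"translation":[-35,180,0],"angular":[0,0,0]}
  ]
}}

```text
time_s: 4.55
tool_pos: [0.5753, 0.1667, 0.2247]
ee_rot: [0.0, 1.0, 0.0, -0.001]
force: [0.7, -0.5, -3.4]
gripper_width: 0.0383
```

>>> {"fn": "arm_command", "kwargs": {
  "motion": [
    {"translation":[-7,40,0],"angular":[0,0,0]},
    {"translation":[-14,80,0],"angular":[0,0,0]},
    {"translation":[-21,120,0],"angular":[0,0,0]},
    {"translation":[-28,160,0],"angular":[0,0,0]},
    {"translation":[-33,195,0],"angular":[0,0,0]}
  ]
}}

```text
time_s: 4.97
tool_pos: [0.5421, -0.0293, 0.2251]
ee_rot: [0.0, 1.0, -0.001, -0.0]
force: [0.7, -1.5, -2.4]
gripper_width: 0.0384
```

>>> {"fn": "arm_command", "kwargs": {
  "motion": [
    {"translation":[-4,40,0],"angular":[0,0,0]},
    {"translation":[-4,45,0],"angular":[0,0,0]},
    {"translation":[-4,45,0],"angular":[0,0,0]},
    {"translation":[-4,45,0],"angular":[0,0,0]},
    {"translation":[-4,45,0],"angular":[0,0,0]}
  ]
}}

```text
time_s: 5.38
tool_pos: [0.5395, -0.0705, 0.225]
ee_rot: [-0.0, 1.0, 0.001, -0.0]
force: [-0.0, 0.5, -3.4]
gripper_width: 0.0385
```

```bash
python3 - <<'E'
from h import *
from bench import imaging,manip
s=manip.get_state();i=imaging.camera_info('wrist');w=imaging.camera('wrist');cv2.imwrite('pics/w4.png',w)
print(s['time_s'],s['tool_pos'],s['ee_rot'],s['force'],s['gripper_width'],i['T'])
np.save('T4.npy',i['T'])
E
```

```text
5.3833 [ 0.53947992 -0.07047182  0.22504833] [-2.08615651e-04  9.99999789e-01  5.65974108e-04 -2.42696900e-04] [-0.04625635  0.47757844 -3.38373399] 0.038507205031504815 [[ 9.99998076e-01 -1.96111676e-03  4.36932151e-05  5.38916326e-01]
 [ 1.87048205e-03  9.60019039e-01  2.79928465e-01 -7.42935568e-04]
 [-5.90918721e-04 -2.79927845e-01  9.60020860e-01  3.61024440e-01]
 [ 0.00000000e+00  0.00000000e+00  0.00000000e+00  1.00000000e+00]]
```

View pics/w4.png

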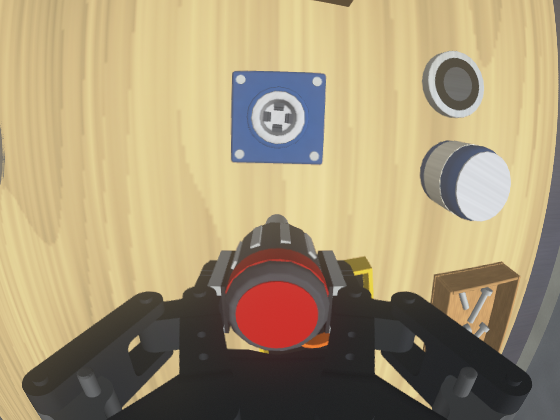

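The sleeve mouth is at (278,117), squarely in the stand. The shank's tip is at (277,218) and the red top at (277,312).

```bash
python3 - <<'E'
from h import *
from bench import imaging
i=dict(imaging.camera_info('wrist'));i['T']=np.load('T4.npy')
w=cv2.imread('pics/w4.png')
m=hsv(w,[0,0,150],[179,70,255]);m[:80]=0;m[160:]=0;m[:,:240]=0;m[:,320:]=0
cs,_=cv2.findContours(m,cv2.RETR_EXTERNAL,cv2.CHAIN_APPROX_NONE);c=max(cs,key=cv2.contourArea)
e=cv2.fitEllipse(cv2.convexHull(c));print(e,plane(i,e[0],.082,True))
p=[plane(i,(e[0][0]+dx,e[0][1]),.082,True)[0] for dx in(-e[1][0]/2,e[1][0]/2)];print('dia',p[1]-p[0])
# holes of the stand corners at z .012
for uv in [(240,79),(318,82),(314,156),(239,154)]: print(plane(i,uv,.012,True))
m=hsv(w,[170,120,50],[8,255,255]);n,l,st,c=cv2.connectedComponentsWithStats(m)
for k in range(1,n):
    if st[k,4]>1500: print(st[k],c[k],plane(i,c[k],.225+.0105+.026,True))
big=cv2.resize(w[195:265,205:350],None,fx=5,fy=5,interpolation=2);cv2.imwrite('pics/c5.png',big)
g=cv2.cvtColor(w,cv2.COLOR_BGR2HSV)
print(g[222,255:300].tolist())
E
```

```text
((277.7532653808594, 117.01516723632812), (52.659149169921875, 53.99774932861328), 89.52831268310547) [ 0.53977594 -0.00145972  0.082     ]
dia 0.044684173158583085
[0.50002858 0.03984081 0.012     ]
[0.58248616 0.03687948 0.012     ]
[ 0.57928833 -0.04336781  0.012     ]
[ 0.49822761 -0.04133727  0.012     ]
[ 235  281   83   67 4381] [276.43620178 314.07920566] [ 0.53894737 -0.07009066  0.2615    ]
[[23, 85, 225], [23, 85, 226], [23, 85, 226], [22, 85, 226], [22, 85, 226], [22, 85, 225], [22, 84, 224], [22, 86, 223], [22, 87, 223], [22, 86, 222], [22, 87, 220], [19, 32, 134], [20, 25, 124], [20, 25, 123], [20, 25, 122], [18, 37, 104], [20, 37, 103], [20, 38, 102], [19, 40, 102], [20, 38, 101], [19, 33, 109], [19, 34, 106], [20, 36, 105], [20, 37, 104], [19, 34, 104], [19, 31, 114], [23, 27, 115], [21, 29, 114], [21, 29, 116], [20, 26, 119], [20, 25, 121], [19, 22, 126], [18, 19, 131], [23, 81, 229], [24, 82, 233], [24, 81, 233], [24, 81, 234], [24, 81, 234], [24, 81, 233], [23, 80, 233], [23, 81, 233], [24, 82, 231], [24, 83, 230], [23, 84, 230], [23, 83, 230]]
```

View pics/c5.png

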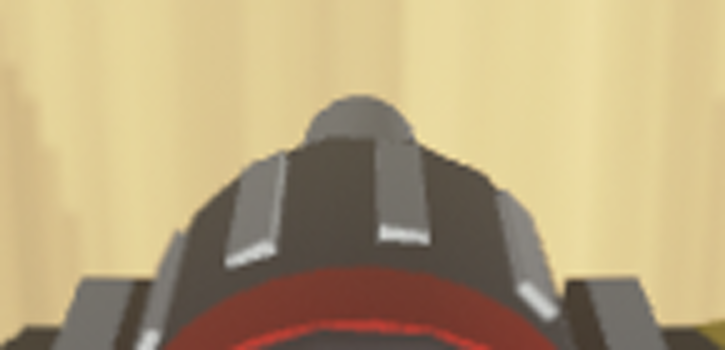

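>>> {"fn": "arm_command", "kwargs": {
  "motion": [
    {"translation":[1,-25,0],"angular":[0,0,0]},
    {"translation":[1,-50,15],"angular":[0,0,0]},
    {"translation":[1,-68.5,30],"angular":[0,0,0]},
    {"translation":[1,-68.5,45],"angular":[0,0,0]},
    {"translation":[1,-68.5,55],"angular":[0,0,0]}
  ]
}}

```text
time_s: 5.85
tool_pos: [0.54, -0.0006, 0.1689]
ee_rot: [-0.0, 1.0, 0.002, -0.001]
force: [-0.4, -0.4, -3.8]
gripper_width: 0.0384
```

>>> {"fn": "arm_command", "kwargs": {
  "motion": [
    {"translation":[0,0,0],"angular":[0,0,0]},
    {"translation":[0,0,0],"angular":[0,0,0]},
    {"translation":[0,0,0],"angular":[0,0,0]},
    {"translation":[0,0,0],"angular":[0,0,0]}
  ]
}}

```text
time_s: 6.18
tool_pos: [0.541, -0.0035, 0.1712]
ee_rot: [-0.0, 1.0, -0.0, 0.001]
force: [0.1, 0.3, -3.1]
gripper_width: 0.0384
```

```bash
python3 - <<'E'
from h import *
from bench import imaging,manip
i=dict(imaging.camera_info('wrist'));i['T']=np.load('T4.npy')
p=plane(i,(276.9,214),.1575,True);print('tip far edge, T4',p,'expect y -0.0701+.007')
print(plane(i,(266,222),.1575,True),plane(i,(288,222),.1575,True))
s=manip.get_state();print(s['tool_pos'],s['ee_rot'],s['force'])
w=imaging.camera('wrist');a=imaging.camera('scene');b=imaging.camera('side')
c=[cv2.resize(x,(390,390),interpolation=2) for x in (a[165:255,230:320],b[140:240,235:335])]
cv2.imwrite('pics/c6.png',np.hstack(c))
E
```

```text
tip far edge, T4 [ 0.5391468  -0.06388172  0.1575    ] expect y -0.0701+.007
[ 0.53195872 -0.06943199  0.1575    ] [ 0.54649164 -0.06940251  0.1575    ]
[ 0.54099913 -0.00351095  0.1711715 ] [-4.70695076e-05  9.99999727e-01 -4.02637069e-04  6.18045912e-04] [ 0.09873002  0.30012594 -3.06920705]
```

View pics/c6.png

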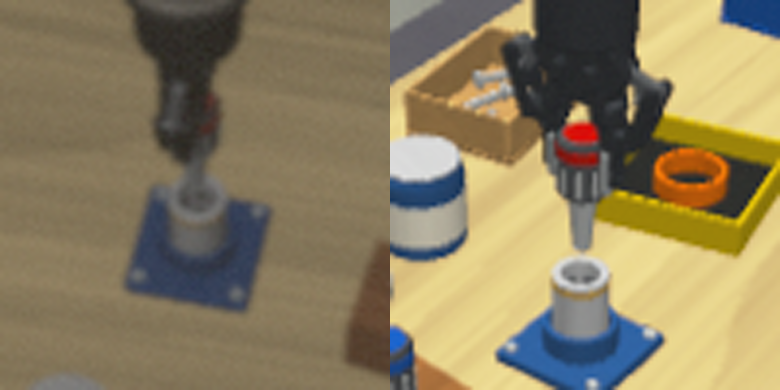

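The side view shows the tip at about (585,248), just above the bore at (582,272). I'll correct by about 2 mm and enter the mouth.

>>> {"fn": "arm_command", "kwargs": {
  "motion": [
    {"translation":[-1,-2,0],"angular":[0,0,0]},
    {"translation":[-1,-2,8],"angular":[0,0,0]},
    {"translation":[-1,-2,16],"angular":[0,0,0]},
    {"translation":[-1,-2,21],"angular":[0,0,0]},
    {"translation":[-1,-2,21],"angular":[0,0,0]}
  ]
}}

```text
time_s: 6.75
tool_pos: [0.5386, -0.0012, 0.1477]
ee_rot: [0.0, 1.0, 0.0, -0.001]
force: [-0.1, 0.2, -3.7]
gripper_width: 0.0387
```

>>> {"fn": "arm_command", "kwargs": {
  "motion": [
    {"translation":[0,0,0],"angular":[0,0,0]},
    {"translation":[0,0,0],"angular":[0,0,0]},
    {"translation":[0,0,0],"angular":[0,0,0]}
  ]
}}

```text
time_s: 7.0
tool_pos: [0.5397, -0.0011, 0.1495]
ee_rot: [-0.0, 1.0, -0.0, 0.0]
force: [-0.3, 0.2, -2.9]
gripper_width: 0.0388
```

>>> {"fn": "arm_command", "kwargs": {
  "motion": [
    {"translation":[0.3,0,2],"angular":[0,0,0]},
    {"translation":[0.3,0,4],"angular":[0,0,0]},
    {"translation":[0.3,0,6],"angular":[0,0,0]},
    {"translation":[0.3,0,8],"angular":[0,0,0]},
    {"translation":[0.3,0,8],"angular":[0,0,0]}
  ]
}}

```text
time_s: 7.42
tool_pos: [0.5395, -0.0011, 0.1408]
ee_rot: [0.0, 1.0, 0.0, -0.0]
force: [0.0, 0.2, -3.2]
gripper_width: 0.0384
```

>>> {"fn": "arm_command", "kwargs": {
  "motion": [
    {"translation":[0,0,1.5],"angular":[0,0,0]},
    {"translation":[0,0,3],"angular":[0,0,0]},
    {"translation":[0,0,4.5],"angular":[0,0,0]},
    {"translation":[0,0,6],"angular":[0,0,0]},
    {"translation":[0,0,6],"angular":[0,0,0]}
  ]
}}

```text
time_s: 7.83
tool_pos: [0.5396, -0.0011, 0.135]
ee_rot: [0.0, 1.0, -0.0, -0.0]
force: [-0.7, -0.6, -3.5]
gripper_width: 0.0391
```

>>> {"fn": "arm_command", "kwargs": {
  "motion": [
    {"translation":[0,0,1],"angular":[0,0,0]},
    {"translation":[0,0,2],"angular":[0,0,0]},
    {"translation":[0,0,3],"angular":[0,0,0]},
    {"translation":[0,0,4],"angular":[0,0,0]},
    {"translation":[0,0,4],"angular":[0,0,0]}
  ]
}}

```text
time_s: 8.25
tool_pos: [0.5397, -0.0011, 0.1311]
ee_rot: [-0.0, 1.0, -0.0, -0.0]
force: [-0.4, 0.1, -2.8]
gripper_width: 0.0384
```

>>> {"fn": "arm_command", "kwargs": {
  "motion": [
    {"translation":[0,0,1],"angular":[0,0,0]},
    {"translation":[0,0,2],"angular":[0,0,0]},
    {"translation":[0,0,3],"angular":[0,0,0]},
    {"translation":[0,0,4],"angular":[0,0,0]},
    {"translation":[0,0,4],"angular":[0,0,0]}
  ]
}}

```text
time_s: 8.67
tool_pos: [0.5397, -0.0011, 0.1271]
ee_rot: [0.0, 1.0, -0.0, -0.0]
force: [0.2, -1.3, -3.0]
gripper_width: 0.0381
```

>>> {"fn": "arm_command", "kwargs": {
  "motion": [
    {"translation":[0,0,0.4],"angular":[0,0,0]},
    {"translation":[0,0,0.8],"angular":[0,0,0]},
    {"translation":[0,0,1.2],"angular":[0,0,0]},
    {"translation":[0,0,1.5],"angular":[0,0,0]},
    {"translation":[0,0,1.5],"angular":[0,0,0]}
  ]
}}

```text
time_s: 9.08
tool_pos: [0.5398, -0.0011, 0.1258]
ee_rot: [0.0, 1.0, -0.0, -0.0]
force: [-0.6, 0.7, -2.4]
gripper_width: 0.0385
```

>>> {"fn": "arm_command", "kwargs": {
  "motion": [
    {"translation":[0,0,0.4],"angular":[0,0,0]},
    {"translation":[0,0,0.8],"angular":[0,0,0]},
    {"translation":[0,0,1.2],"angular":[0,0,0]},
    {"translation":[0,0,1.5],"angular":[0,0,0]},
    {"translation":[0,0,1.5],"angular":[0,0,0]}
  ]
}}

```text
time_s: 9.5
tool_pos: [0.5397, -0.0011, 0.1242]
ee_rot: [-0.0, 1.0, -0.0, -0.0]
force: [-0.1, -0.4, -2.4]
gripper_width: 0.0386
```

>>> {"fn": "arm_command", "kwargs": {
  "motion": [
    {"translation":[0,0,0.4],"angular":[0,0,0]},
    {"translation":[0,0,0.8],"angular":[0,0,0]},
    {"translation":[0,0,1.2],"angular":[0,0,0]},
    {"translation":[0,0,1.6],"angular":[0,0,0]},
    {"translation":[0,0,2],"angular":[0,0,0]}
  ]
}}

```text
time_s: 9.92
tool_pos: [0.5397, -0.0011, 0.1223]
ee_rot: [-0.0, 1.0, -0.0, -0.0]
force: [-0.8, -0.8, -3.3]
gripper_width: 0.0384
```

>>> {"fn": "arm_command", "kwargs": {
  "motion": [
    {"translation":[0,0,0.4],"angular":[0,0,0]},
    {"translation":[0,0,0.8],"angular":[0,0,0]},
    {"translation":[0,0,1.2],"angular":[0,0,0]},
    {"translation":[0,0,1.6],"angular":[0,0,0]},
    {"translation":[0,0,2],"angular":[0,0,0]}
  ]
}}

```text
time_s: 10.33
tool_pos: [0.5398, -0.0011, 0.1203]
ee_rot: [0.0, 1.0, -0.0, -0.0]
force: [0.1, -0.7, -3.0]
gripper_width: 0.0384
```

>>> {"fn": "arm_command", "kwargs": {
  "motion": [
    {"translation":[0,0,0.4],"angular":[0,0,0]},
    {"translation":[0,0,0.8],"angular":[0,0,0]},
    {"translation":[0,0,1.2],"angular":[0,0,0]},
    {"translation":[0,0,1.6],"angular":[0,0,0]},
    {"translation":[0,0,2],"angular":[0,0,0]}
  ]
}}

```text
time_s: 10.75
tool_pos: [0.5398, -0.0012, 0.1183]
ee_rot: [0.0, 1.0, -0.0, 0.0]
force: [-0.2, -2.2, -2.0]
gripper_width: 0.0385
```

>>> {"fn": "arm_command", "kwargs": {
  "motion": [
    {"translation":[0,0,0.3],"angular":[0,0,0]},
    {"translation":[0,0,0.6],"angular":[0,0,0]},
    {"translation":[0,0,0.9],"angular":[0,0,0]},
    {"translation":[0,0,1.2],"angular":[0,0,0]},
    {"translation":[0,0,1.2],"angular":[0,0,0]}
  ]
}}

```text
time_s: 11.17
tool_pos: [0.5398, -0.0011, 0.1171]
ee_rot: [0.0, 1.0, -0.0, 0.0]
force: [0.2, -1.1, -1.4]
gripper_width: 0.0384
```

>>> {"fn": "arm_command", "kwargs": {
  "motion": [
    {"translation":[0,0,0.3],"angular":[0,0,0]},
    {"translation":[0,0,0.6],"angular":[0,0,0]},
    {"translation":[0,0,0.9],"angular":[0,0,0]},
    {"translation":[0,0,1.2],"angular":[0,0,0]},
    {"translation":[0,0,1.2],"angular":[0,0,0]}
  ]
}}

```text
time_s: 11.58
tool_pos: [0.5398, -0.0011, 0.1159]
ee_rot: [-0.0, 1.0, -0.0, 0.0]
force: [1.3, -0.9, -1.0]
gripper_width: 0.0385
```

>>> {"fn": "arm_command", "kwargs": {
  "motion": [
    {"translation":[0,0,0.3],"angular":[0,0,0]},
    {"translation":[0,0,0.6],"angular":[0,0,0]},
    {"translation":[0,0,0.9],"angular":[0,0,0]},
    {"translation":[0,0,1.2],"angular":[0,0,0]},
    {"translation":[0,0,1.2],"angular":[0,0,0]}
  ]
}}

```text
time_s: 12.0
tool_pos: [0.5398, -0.0011, 0.1147]
ee_rot: [-0.0, 1.0, -0.0, 0.0]
force: [2.0, -2.3, -1.8]
gripper_width: 0.0385
```

>>> {"fn": "arm_command", "kwargs": {
  "motion": [
    {"translation":[0,0,0.3],"angular":[0,0,0]},
    {"translation":[0,0,0.6],"angular":[0,0,0]},
    {"translation":[0,0,0.9],"angular":[0,0,0]},
    {"translation":[0,0,0.9],"angular":[0,0,0]}
  ]
}}

```text
time_s: 12.33
tool_pos: [0.5398, -0.0011, 0.1138]
ee_rot: [0.0, 1.0, -0.0, 0.0]
force: [2.0, -2.5, -0.1]
gripper_width: 0.0384
```

>>> {"fn": "arm_command", "kwargs": {
  "motion": [
    {"translation":[0.3,0.4,0.3],"angular":[0,0,0]},
    {"translation":[0.3,0.4,0.6],"angular":[0,0,0]},
    {"translation":[0.3,0.4,0.9],"angular":[0,0,0]},
    {"translation":[0.3,0.4,0.9],"angular":[0,0,0]}
  ]
}}

```text
time_s: 12.67
tool_pos: [0.5401, -0.0015, 0.1128]
ee_rot: [-0.0, 1.0, -0.0, -0.0]
force: [1.5, -1.4, 0.5]
gripper_width: 0.0386
```

>>> {"fn": "arm_command", "kwargs": {
  "motion": [
    {"translation":[0,0,0.3],"angular":[0,0,0]},
    {"translation":[0,0,0.6],"angular":[0,0,0]},
    {"translation":[0,0,0.9],"angular":[0,0,0]},
    {"translation":[0,0,0.9],"angular":[0,0,0]}
  ]
}}

```text
time_s: 13.0
tool_pos: [0.5402, -0.0016, 0.1121]
ee_rot: [0.0, 1.0, -0.0, 0.0]
force: [1.4, -3.2, 1.7]
gripper_width: 0.0383
```

>>> {"fn": "arm_command", "kwargs": {
  "motion": [
    {"translation":[0.2,0.6,0.3],"angular":[0,0,0]},
    {"translation":[0.2,0.6,0.6],"angular":[0,0,0]},
    {"translation":[0.2,0.6,0.9],"angular":[0,0,0]},
    {"translation":[0.2,0.6,0.9],"angular":[0,0,0]}
  ]
}}

```text
time_s: 13.33
tool_pos: [0.5403, -0.0019, 0.1115]
ee_rot: [-0.0, 1.0, 0.0, 0.0]
force: [-0.9, -1.2, 9.0]
gripper_width: 0.0388
```

>>> {"fn": "arm_command", "kwargs": {
  "motion": [
    {"translation":[0,0,0.3],"angular":[0,0,0]},
    {"translation":[0,0,0.6],"angular":[0,0,0]},
    {"translation":[0,0,0.6],"angular":[0,0,0]}
  ]
}}

```text
time_s: 13.58
tool_pos: [0.5404, -0.0019, 0.1112]
ee_rot: [-0.0, 1.0, -0.0, 0.0]
force: [-3.3, -1.1, 15.0]
gripper_width: 0.0381
```

>>> {"fn": "arm_command", "kwargs": {
  "motion": [
    {"translation":[-0.1,0,0.2],"angular":[0,0,0]},
    {"translation":[-0.1,0,0.3],"angular":[0,0,0]},
    {"translation":[-0.1,0,0.3],"angular":[0,0,0]}
  ]
}}

```text
time_s: 13.83
tool_pos: [0.5404, -0.0019, 0.1111]
ee_rot: [-0.0, 1.0, 0.0, 0.0]
force: [-4.1, -2.0, 18.6]
gripper_width: 0.0382
```

About 21.7 N is on the taper, counting the chuck's weight. I'll lift gently.

>>> {"fn": "arm_command", "kwargs": {
  "motion": [
    {"translation":[0,0,-1],"angular":[0,0,0]},
    {"translation":[0,0,-3],"angular":[0,0,0]},
    {"translation":[0,0,-6],"angular":[0,0,0]},
    {"translation":[0,0,-10],"angular":[0,0,0]},
    {"translation":[0,0,-15],"angular":[0,0,0]}
  ]
}}

```text
time_s: 14.25
tool_pos: [0.5397, -0.002, 0.1251]
ee_rot: [0.0, 1.0, 0.0, -0.001]
force: [0.8, 0.6, -8.0]
gripper_width: 0.0386
```

>>> {"fn": "arm_command", "kwargs": {
  "motion": [
    {"translation":[0,0,-15],"angular":[0,0,0]},
    {"translation":[0,0,-30],"angular":[0,0,0]},
    {"translation":[0,0,-45],"angular":[0,0,0]},
    {"translation":[0,0,-60],"angular":[0,0,0]},
    {"translation":[0,0,-70],"angular":[0,0,0]}
  ]
}}

```text
time_s: 14.67
tool_pos: [0.5404, -0.0021, 0.1968]
ee_rot: [-0.0, 1.0, -0.0, 0.001]
force: [0.9, -0.4, -7.5]
gripper_width: 0.0389
```

>>> {"fn": "arm_command", "kwargs": {
  "motion": [
    {"translation":[0,0,0],"angular":[0,0,0]},
    {"translation":[0,0,0],"angular":[0,0,0]},
    {"translation":[0,0,0],"angular":[0,0,0]},
    {"translation":[0,0,0],"angular":[0,0,0]}
  ]
}}

```text
time_s: 15.0
tool_pos: [0.5396, -0.0021, 0.1942]
ee_rot: [0.0, 1.0, -0.0, -0.001]
force: [0.4, -0.3, -7.5]
gripper_width: 0.0385
```

The wrist reads −7.5 N, which is both weights, so the sleeve hangs on the taper. Next I'll fly to a viewing pose beyond the pocket.

>>> {"fn": "arm_command", "kwargs": {
  "motion": [
    {"translation":[3,15,0],"angular":[0,0,0]},
    {"translation":[8,40,0],"angular":[0,0,0]},
    {"translation":[13,75,0],"angular":[0,0,0]},
    {"translation":[18,110,0],"angular":[0,0,0]},
    {"translation":[23,145,0],"angular":[0,0,0]}
  ]
}}

```text
time_s: 15.42
tool_pos: [0.5629, -0.1485, 0.1944]
ee_rot: [-0.0, 1.0, 0.0, -0.001]
force: [0.2, 0.6, -8.2]
gripper_width: 0.0386
```

>>> {"fn": "arm_command", "kwargs": {
  "motion": [
    {"translation":[6,35,0],"angular":[0,0,0]},
    {"translation":[12,70,0],"angular":[0,0,0]},
    {"translation":[18,105,0],"angular":[0,0,0]},
    {"translation":[22,135,0],"angular":[0,0,0]},
    {"translation":[24,160,0],"angular":[0,0,0]}
  ]
}}

```text
time_s: 15.83
tool_pos: [0.5867, -0.3097, 0.194]
ee_rot: [0.0, 1.0, -0.001, -0.001]
force: [-0.3, 0.7, -6.7]
gripper_width: 0.0384
```

>>> {"fn": "arm_command", "kwargs": {
  "motion": [
    {"translation":[0,15,0],"angular":[0,0,0]},
    {"translation":[0,23,0],"angular":[0,0,0]},
    {"translation":[0,23,0],"angular":[0,0,0]},
    {"translation":[0,23,0],"angular":[0,0,0]},
    {"translation":[0,23,0],"angular":[0,0,0]}
  ]
}}

```text
time_s: 16.25
tool_pos: [0.5875, -0.3282, 0.1949]
ee_rot: [-0.001, 1.0, 0.001, -0.0]
force: [0.2, 0.4, -8.0]
gripper_width: 0.0385
```

```bash
python3 - <<'E'
from h import *
from bench import imaging,manip
s=manip.get_state();i=imaging.camera_info('wrist');w=imaging.camera('wrist');cv2.imwrite('pics/w7.png',w);np.save('T7.npy',i['T'])
print(s['time_s'],s['tool_pos'],s['ee_rot'],s['force'])
m=hsv(w,[4,150,90],[17,255,255]);n,l,st,c=cv2.connectedComponentsWithStats(m)
for k in range(1,n):
    if st[k,4]>200:
        print(st[k],c[k]);cs,_=cv2.findContours((l==k).astype(np.uint8),0,1)
        e=cv2.fitEllipse(cv2.convexHull(cs[0]));print(e,plane(i,e[0],.03,True))
E
```

```text
16.25 [ 0.5874796  -0.32822155  0.1948992 ] [-5.57289581e-04  9.99999478e-01  8.37404906e-04 -1.79659113e-04] [ 0.17778321  0.37242414 -7.981521  ]
[ 240   75   74   73 1715] [276.80174927 110.10145773]
((276.8829345703125, 110.48149108886719), (72.7610092163086, 73.95838165283203), 87.85094451904297) [ 0.58702663 -0.25307862  0.03      ]
```

View pics/w7.png

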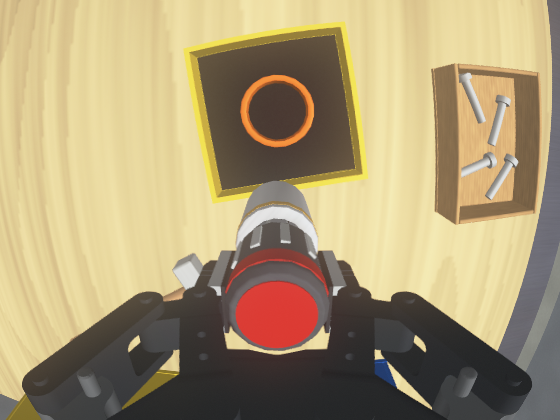

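The pocket ring is centred at (277,110), and the pair hangs upright with its foot edge at (277,182). I'll move over the pocket.

>>> {"fn": "arm_command", "kwargs": {
  "motion": [
    {"translation":[0,-20,0],"angular":[0,0,0]},
    {"translation":[0,-50,0],"angular":[0,0,0]},
    {"translation":[0,-70,0],"angular":[0,0,0]},
    {"translation":[0,-75,0],"angular":[0,0,0]},
    {"translation":[0,-75,0],"angular":[0,0,0]}
  ]
}}

```text
time_s: 16.72
tool_pos: [0.5879, -0.2516, 0.1955]
ee_rot: [-0.001, 1.0, 0.002, 0.0]
force: [0.2, 0.5, -6.8]
gripper_width: 0.0385
```

>>> {"fn": "arm_command", "kwargs": {
  "motion": [
    {"translation":[0,0,0],"angular":[0,0,0]},
    {"translation":[0,0,10],"angular":[0,0,0]},
    {"translation":[0,0,20],"angular":[0,0,0]},
    {"translation":[0,0,30],"angular":[0,0,0]},
    {"translation":[0,0,30],"angular":[0,0,0]}
  ]
}}

```text
time_s: 17.13
tool_pos: [0.5856, -0.2551, 0.162]
ee_rot: [-0.001, 1.0, -0.0, -0.002]
force: [-1.0, 0.7, -8.5]
gripper_width: 0.0385
```

```bash
python3 - <<'E'
from h import *
from bench import imaging,manip
i=dict(imaging.camera_info('wrist'));i['T']=np.load('T7.npy')
print('foot far edge',plane(i,(277,182),.0958,True),'expect',-.3282+.0004+.023)
s=manip.get_state();print(s['time_s'],s['tool_pos'],s['ee_rot'],s['force'],'foot z',.012+s['tool_pos'][2]-.1111)
E
```

```text
foot far edge [ 0.58721148 -0.30664363  0.0958    ] expect -0.30479999999999996
17.1333 [ 0.58560739 -0.25511124  0.1620028 ] [-5.34205644e-04  9.99997757e-01 -3.88996998e-04 -2.01229674e-03] [-1.04048832  0.653248   -8.53174635] foot z 0.06290280176862315
```

>>> {"fn": "arm_command", "kwargs": {
  "motion": [
    {"translation":[1,-2.5,5],"angular":[0,0,0]},
    {"translation":[1,-2.5,10],"angular":[0,0,0]},
    {"translation":[1,-2.5,15],"angular":[0,0,0]},
    {"translation":[1,-2.5,20],"angular":[0,0,0]},
    {"translation":[1,-2.5,20],"angular":[0,0,0]}
  ]
}}

```text
time_s: 17.55
tool_pos: [0.5877, -0.2524, 0.144]
ee_rot: [-0.0, 1.0, -0.0, -0.001]
force: [-0.1, -1.5, -7.3]
gripper_width: 0.0385
```

>>> {"fn": "arm_command", "kwargs": {
  "motion": [
    {"translation":[0,0,0],"angular":[0,0,0]},
    {"translation":[0,0,0],"angular":[0,0,0]},
    {"translation":[0,0,0],"angular":[0,0,0]}
  ]
}}

```text
time_s: 17.8
tool_pos: [0.5883, -0.2527, 0.1456]
ee_rot: [0.0, 1.0, -0.0, 0.0]
force: [0.5, -0.5, -7.0]
gripper_width: 0.0383
```

Position is good and the foot is at about 46 mm. I'll lower it to about 5 mm above the floor.

>>> {"fn": "arm_command", "kwargs": {
  "motion": [
    {"translation":[-0.5,0,5],"angular":[0,0,0]},
    {"translation":[-0.5,0,10],"angular":[0,0,0]},
    {"translation":[-0.5,0,15],"angular":[0,0,0]},
    {"translation":[-0.5,0,19],"angular":[0,0,0]},
    {"translation":[-0.5,0,19],"angular":[0,0,0]}
  ]
}}

```text
time_s: 18.22
tool_pos: [0.5871, -0.2524, 0.1249]
ee_rot: [-0.0, 1.0, 0.0, -0.001]
force: [-0.9, -0.4, -7.5]
gripper_width: 0.0387
```

>>> {"fn": "arm_command", "kwargs": {
  "motion": [
    {"translation":[0,0,3],"angular":[0,0,0]},
    {"translation":[0,0,6],"angular":[0,0,0]},
    {"translation":[0,0,9],"angular":[0,0,0]},
    {"translation":[0,0,12],"angular":[0,0,0]},
    {"translation":[0,0,12],"angular":[0,0,0]}
  ]
}}

```text
time_s: 18.63
tool_pos: [0.5874, -0.2525, 0.1135]
ee_rot: [-0.0, 1.0, -0.0, -0.0]
force: [-1.2, -0.2, -7.5]
gripper_width: 0.0386
```

>>> {"fn": "arm_command", "kwargs": {
  "motion": [
    {"translation":[0,0,1],"angular":[0,0,0]},
    {"translation":[0,0,2],"angular":[0,0,0]},
    {"translation":[0,0,3],"angular":[0,0,0]},
    {"translation":[0,0,4],"angular":[0,0,0]},
    {"translation":[0,0,4],"angular":[0,0,0]}
  ]
}}

```text
time_s: 19.05
tool_pos: [0.5876, -0.2525, 0.11]
ee_rot: [-0.0, 1.0, -0.0, -0.0]
force: [-0.7, 0.2, -7.6]
gripper_width: 0.0386
```

>>> {"fn": "arm_command", "kwargs": {
  "motion": [
    {"translation":[0,0,0.4],"angular":[0,0,0]},
    {"translation":[0,0,0.8],"angular":[0,0,0]},
    {"translation":[0,0,1.2],"angular":[0,0,0]},
    {"translation":[0,0,1.6],"angular":[0,0,0]},
    {"translation":[0,0,2],"angular":[0,0,0]}
  ]
}}

```text
time_s: 19.47
tool_pos: [0.5877, -0.2526, 0.1082]
ee_rot: [0.0, 1.0, -0.0, -0.0]
force: [0.3, -0.3, -7.9]
gripper_width: 0.0382
```

>>> {"fn": "arm_command", "kwargs": {
  "motion": [
    {"translation":[0,0,0.3],"angular":[0,0,0]},
    {"translation":[0,0,0.6],"angular":[0,0,0]},
    {"translation":[0,0,0.9],"angular":[0,0,0]},
    {"translation":[0,0,0.9],"angular":[0,0,0]}
  ]
}}

```text
time_s: 19.8
tool_pos: [0.5877, -0.2526, 0.1074]
ee_rot: [-0.0, 1.0, -0.0, -0.0]
force: [-0.9, 1.0, -4.6]
gripper_width: 0.0384
```

>>> {"fn": "arm_command", "kwargs": {
  "motion": [
    {"translation":[0,0,0.2],"angular":[0,0,0]},
    {"translation":[0,0,0.4],"angular":[0,0,0]},
    {"translation":[0,0,0.5],"angular":[0,0,0]},
    {"translation":[0,0,0.5],"angular":[0,0,0]}
  ]
}}

```text
time_s: 20.13
tool_pos: [0.5878, -0.2527, 0.1073]
ee_rot: [0.0, 1.0, -0.0, 0.0]
force: [-4.1, 1.1, 3.7]
gripper_width: 0.0386
```

The foot is on the floor. I'll open and back off upwards.

>>> {"fn": "arm_command", "kwargs": {
  "motion": [
    {"translation":[0,0,0],"angular":[0,0,0]},
    {"translation":[0,0,0],"angular":[0,0,0]},
    {"translation":[0,0,0],"angular":[0,0,0]},
    {"translation":[0,0,0],"angular":[0,0,0]},
    {"translation":[0,0,0],"angular":[0,0,0]}
  ],
  "gripper": 75
}}

```text
time_s: 20.55
tool_pos: [0.5878, -0.2526, 0.1068]
ee_rot: [0.0, 1.0, -0.0, 0.0]
force: [0.5, -0.9, -0.8]
gripper_width: 0.0753
```

>>> {"fn": "arm_command", "kwargs": {
  "motion": [
    {"translation":[0,0,-10],"angular":[0,0,0]},
    {"translation":[0,0,-30],"angular":[0,0,0]},
    {"translation":[0,0,-55],"angular":[0,0,0]},
    {"translation":[0,0,-80],"angular":[0,0,0]},
    {"translation":[0,0,-100],"angular":[0,0,0]}
  ]
}}

```text
time_s: 20.97
tool_pos: [0.5879, -0.2529, 0.2095]
ee_rot: [0.0, 1.0, -0.0, 0.001]
force: [-0.1, 0.0, -0.5]
gripper_width: 0.0748
```

>>> {"fn": "arm_command", "kwargs": {
  "motion": [
    {"translation":[0,25,-5],"angular":[0,0,0]},
    {"translation":[0,50,-10],"angular":[0,0,0]},
    {"translation":[0,70,-10],"angular":[0,0,0]},
    {"translation":[0,70,-10],"angular":[0,0,0]},
    {"translation":[0,70,-10],"angular":[0,0,0]}
  ]
}}

```text
time_s: 21.38
tool_pos: [0.5873, -0.3238, 0.2174]
ee_rot: [0.0, 1.0, -0.001, 0.0]
force: [0.1, 0.8, -0.4]
gripper_width: 0.0751
```

```bash
python3 - <<'E'
from h import *
from bench import imaging,manip
s=manip.get_state();i=imaging.camera_info('wrist');w=imaging.camera('wrist');b=imaging.camera('side')
print(s['time_s'],s['tool_pos'],s['force'],s['gripper_width'])
m=hsv(w,[174,140,50],[4,255,255]);n,l,st,c=cv2.connectedComponentsWithStats(m)
for k in range(1,n):
    if st[k,4]>200: print(st[k],c[k],plane(i,c[k],.008+.070+.0136+.052,True))
cv2.imwrite('pics/c8.png',np.hstack([cv2.resize(w,(400,300)),cv2.resize(b[125:225,250:383],(400,300),interpolation=2)]))
E
```

```text
21.3833 [ 0.58727209 -0.32382913  0.21741666] [ 0.08282341  0.80952077 -0.38391764] 0.07513479730524007
[ 254   90   47   47 1738] [277.03739931 112.88377445] [ 0.58717471 -0.25203765  0.1436    ]
```

View pics/c8.png

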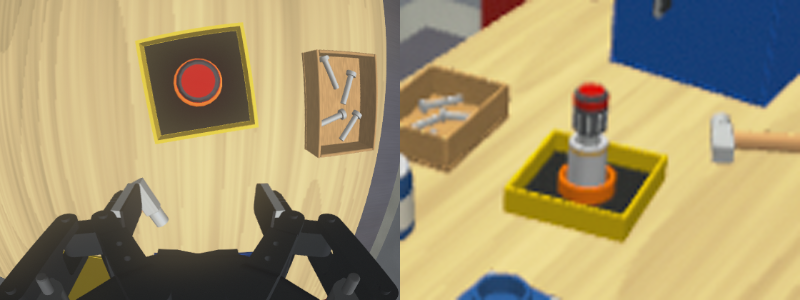

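The picture shows the pair standing upright in the orange pocket, with the red top at (198,82) in the left panel. The gripper is clear of it.

```bash
python3 -c "
from bench import manip
print(manip.close_job())"
```

```text
the job is handed in; nothing more can be done
None
```

I pressed the red chuck into the sleeve, lifted the pair out by the chuck alone, and set it down upright in the orange pocket. The job is handed in; no verdict was reported.

- **First grip:** it was about 7 mm off centre, so I opened and gripped again before lifting.
- **Press:** the force peaked at about 18.6 N on the wrist, so about 22 N on the taper counting the chuck's weight. The shoulder ended about 14 mm above the mouth, assuming the chuck did not slip in the grip.
- **Lift:** the wrist carried about 7.5 N, the weight of both parts. The sleeve's foot was more than 80 mm above the stand's floor.
- **Last checks (21.4 s of 70 s used):** the chuck's top is at (0.587, −0.252), and the pocket was measured at (0.587, −0.253). The pair looks upright in two views, the gripper is clear, and the force on the tool is near zero. The bystanders visible in the last pictures look unmoved, but I did not measure them or the other two chucks. No check failed.

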